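Raise the ladder section of a lab lifting stand onto its catch

ROBOT

A 7-joint arm with a two-finger parallel gripper is mounted at the origin on the work surface. World frame = base frame: x ahead of the robot, y to its left, z up, the work surface at z = 0. Lengths are in m, angles in degrees, forces in N, time in s.
With the tool pointing down it reaches from about 0.425 to 0.875 m from the base axis. Payload 4.7 kg.
Tool frame: the origin (TCP) lies on the centre line of the jaws, within the pads' length; the fingertips stand 11 mm ahead of it and the grasp point (between the pads) lies 8 mm behind it (finger_overhang is the x of the fingertips in the tool frame, in m); x points along the fingers, z is the direction in which the jaws open and shut, and the axes are right-handed (so a half turn about x gives the same grasp; the last joint's range is limited). The gripper opens to 87 mm and grips with 3 to 60 N. Pads are 19 mm wide; open, the fingers measure 117 mm over their backs; the gripper's body (75 mm by 190 mm) begins 51 mm behind the grasp point.
Start: joints at [-66.228, 18.392, -4.016, 83.108, 1.295, 78.541, -3.26], TCP at [0.254, 0.598, 0.234] pointing down, gripper open.
Joint ranges: [-163.93, 163.93], [-17.29, 119.83], [-79.2, 71.16], [3.27, 140.29], [-89.18, 269.18], [5.43, 117.66], [-154.24, 154.24]. Speed limits (degrees/s): [147.25, 147.25, 180, 180, 180, 180, 180].

INTERFACE

Orientations are given as [roll, pitch, yaw] about the fixed x, y, z axes, in that order (R = Rz(yaw) Ry(pitch) Rx(roll)).
In Python, from cell import get_obs, read_camera, sign_off, cut_out, finger_overhang gives the robot as it stands.
- The arm moves only by the tool servo_tool, never from a script. Its argument "rows" is one flat list of numbers, 5 for each row, row after row: the shift along the world's x, y, z in mm, then the turn about the world's z in degrees, then the closure, from 0 (fully open) to 1 (shut). A call has 1 to 10 rows; each row is the pose to reach, as a shift and turn from the pose commanded when the call began; what a row does not reach only later rows make up. A row lasts 1/12 s, in which the tool goes at most 41.7 mm and 7.16 degrees, less where a joint would pass 70% of its speed; a pose out of reach is approached as far as the arm can. A call with a gripper value outside its range is refused whole. The fingers move at their own pace and stop on an object; "force" is the grip in N (left out, the last holds). Time passes only in rows, so rows that repeat a pose let the fingers close. It gives the time, the measured TCP pose, the force and the opening at its end, in the units of the state.
- get_obs(): the state, without advancing time (a new reading comes with each control period).
- read_camera(name): name is "side" or "top" or "wrist"; returns a dict with "frame" (384x512x3 uint8, blue, green, red), "range_z" (384x512 float32, m along the optical axis (not along the pixel's ray), 0 where there is no reading), "intrinsics" (3x3 intrinsics, pixels), "cam_to_world" (4x4, takes a point from camera to world coordinates); the wrist camera has in their place "tool_from_camera" (4x4, takes a point from camera to tool coordinates, whose origin is the TCP and whose axes are the tool frame's). Camera axes: x right, y down, z forward; pixel columns grow to the right and rows downward; lengths in m; the calibration is good to about 2 mm. The wrist camera is an equidistant fisheye: a pixel r from the principal point sees the ray r / f radians off the axis. A picture is of the moment at which its call begins: read the wrist's pose just before it.
- sign_off(): hands the job in, once; it reports no verdict.
Trained networks look in a picture, given as the dict that the camera call returned (one of the last four; its "shot" number tells which), for a name from the list of things; names that differ only in an ending like _2 or _b are one class to them, and where a whole thing is asked for, a point or a joint stands for the part that bears it (a point fixed in the world has none). Each returns a list of dicts, best first, with "score" (0 to 1); they miss things now and then, are a little off and sometimes report something else, mostly with a low value. They report only what shows in the picture. A call takes as long as a camera call. They do not tell look-alikes from the thing itself.
- cut_out(name, picture): "pixels" (384x512 bool, what is visible of it) and "extent" ([centre column, centre row, width, height] in pixels, round what is visible of it).
The state is a dict: "time_s": time; "qpos": joint angles; "joint_velocities": joint speeds; "effort": joint torques, N m; "tool_pos": TCP position; "tool_rot": TCP orientation; "force": force on the tool from outside, world axes, zero at the start; "wrist_torque": the same for the moment, N m; "grip_width": finger opening in m.
Only numpy, scipy, OpenCV 4.12 (cv2) and the standard library are available. Lean on these libraries where they do the work, as an engineer would, in place of code of your own. Each camera call takes 0.05 s, during which the arm holds its last target.

TASK

Take the small ladder section of the lifting stand by its black handle and raise it in its channels until its bottom rung has passed the gravity catch and the catch has dropped under it, then lower it until that rung sits on the catch, and let go so that it stays up. Do not drop, jam or force it at either end, and leave the things around the stand alone.

Things in the scene. Friction and masses are not known exactly. Their poses are not given: they have to be found in the camera images.
- stand: Fixed lifting stand: grey base plate 150 x 200 x 15 mm, two upright aluminium channels to 165 mm over the table, facing each other across y. Origin: centre of the plate's underside, z up; the catch is on the +x side. The section runs in the channels with 2.5 mm of play each way and light friction. Over 30 N between section and stand counts as forcing, jamming or dropping.
- catch_low (a point): Point of the stand midway between the channels, 45 mm above its origin: the pawl's lowest possible height. The dark catch head clamped on the channels' +x side sits 0 to 50 mm above this, not measured (seen or felt). Its steel pawl, 28 x 14 x 8 mm, reaches between the channels, is swung up by a rung rising from below, then falls back level by its weight and holds that rung.
- channel_top (a point): Point midway between the tops of the channels, 165 mm above the stand's origin. Above the pawl the catch head has two rubber buffers on springs (2.5 N per mm, 5 mm travel, then hard) that stop the section's lugs from above. Buffers are met about 23 mm above the rung's seat on the pawl; the pawl falls in once the rung is 10 to 16 mm above that seat.
- section: Loose ladder section, 0.5 to 0.75 kg: two rails 12 x 12 x 170 mm, 64 mm apart along y, rungs 8 mm thick, cross bar 140 x 14 mm along y at 170 to 182 mm with an upright 26 mm peg near each end, black handle on top. Origin: centre of its lower end; axes as the stand's. Starts parked on the base plate, origin 15 mm above the stand's; seated on the catch it is 18 to 68 mm higher.
- bottom_rung (a point): Middle of the section's bottom rung, 20 mm above its lower end (the other rungs are at 90 and 150 mm). Beside it on the +x side are two small stop lugs. The pawl starts between this rung and the next; nothing holds the section up until this rung has passed the pawl.
- handle (a point): Centre of the section's black handle: an upright block 16 mm thick (x) by 50 mm wide (y) by 45 mm tall, standing on the middle of the cross bar, to be taken from above across its 16 mm. Axes as the section's.
- water_bottle: Bystander: glass bottle with blue cap, 64 mm across, 190 mm tall, beside the stand. Origin at its foot.
- small_jar: Bystander: amber jar with black cap, 44 mm across, 60 mm tall. Origin at its foot.
- cork_ring: Bystander: flask ring of cork, 100 mm across, 25 mm tall, lying flat. Origin at its underside.
Not all that is in view belongs to the job. Of the things that look like the section, the smaller one is meant.

How it is judged:
By the outcome, as a careful person would: the job done as asked, in the order asked, and still so for the second after the job is handed in, with the robot touching nothing.
It also fails if it takes over 40 s, if anything falls off the work surface, if the arm or the gripper's body presses on something with over 40 N, if the wrist force passes 120 N, or if a joint passes its speed limit or range.

## Working session

There is one attempt and no reset: what is moved stays moved. The work goes in short steps, Python scripts to look and compute and a tool call to move; the robot and the scene stay as the last step left them, time stands still between calls to the robot, and variables do not carry over. Pictures are saved under pics/ and viewed, and the job is handed in when it is done.

Besides the shell and the picture viewer there is one more tool, called after "Call:" by a JSON object that holds its "fn" and its "kwargs". servo_tool: Moves the arm, as the interface text tells. Its arguments: {"type":"object","properties":{"rows":{"type":"array"},"force":{"type":"number"}},"required":["rows"]}

```bash
mkdir -p pics; ls; python3 - <<'E'
from cell import *
import cv2,numpy as np,pickle
o=get_obs(); print(o)
d={}
for n in ["side","top","wrist"]:
    p=read_camera(n); d[n]=p; cv2.imwrite(f"pics/{n}0.png",p["frame"]); print(n,p["intrinsics"].tolist(), p.get("cam_to_world",p.get("tool_from_camera")).tolist())
    for k in ["section","handle","stand"]:
        for r in cut_out(k,p): print(k,r["score"],r["extent"],r["pixels"].sum())
pickle.dump((o,d),open("s0.pkl","wb"))
a=np.hstack([d["side"]["frame"],d["top"]["frame"]]);
E
```

```text
pics
{'time_s': 0.0, 'qpos': array([-66.22910361,  18.43848509,  -4.01502478,  83.17641477,
         1.2963379 ,  78.5384346 ,  -3.26169454]), 'joint_velocities': array([-0.00767135,  0.01349432, -0.03069201, -0.05089178, -0.00299355,
       -0.03595266, -0.03293783]), 'effort': array([ 1.29868763e-04, -4.91274691e+01, -4.03742613e-01, -3.12516475e+01,
       -6.38633547e-02,  4.40821680e-02,  1.56555138e-04]), 'tool_pos': array([0.2534404 , 0.59797898, 0.23245467]), 'tool_rot': array([-176.19252043,   89.89174122, -109.15554202]), 'force': array([-0.66813102, -1.01406098,  1.0790304 ]), 'wrist_torque': array([-0.0266811 , -0.05038447, -0.01332905]), 'grip_width': 0.08728174755116705}
side [[377.70918602630684, 0.0, 251.98214426268146], [0.0, 377.70918602630684, 191.27743513767433], [0.0, 0.0, 1.0]] [[0.9285668735202031, -0.2236130191629927, 0.29624445828019574, 0.30194512989973177], [-0.3710943728501604, -0.5437347722374658, 0.7527559125631744, -0.5783465400270222], [-0.0072476092514515015, -0.8089188557084589, -0.5878756305881847, 0.6514236064583148], [0.0, 0.0, 0.0, 1.0]]
section 
[... 583 characters left out ...]
86333816], [0.0, 0.0, 0.0, 1.0]]
section 0.78 [301.4, 124.6, 51.8, 73.8] 1698
section 0.62 [339.5, 219.6, 59.7, 17.4] 485
section 0.57 [331.0, 224.2, 76.7, 70.9] 3501
handle 0.98 [300.1, 124.0, 42.9, 76.1] 1501
handle 0.56 [340.6, 220.7, 56.5, 9.8] 449
stand 0.76 [331.4, 225.1, 78.3, 67.6] 3446
wrist [[297.3186396354542, 0.0, 257.6932240237351], [0.0, 297.3186396354542, 188.6607183538024], [0.0, 0.0, 1.0]] [[0.00019003383460638887, -0.2619767172434781, 0.9650741751334301, -0.15080725691204927], [0.0008184132178816961, -0.9650738286114718, -0.2619767843321213, 0.07208848887719842], [0.9999996470434103, 0.0008396139140701112, 3.100852784015131e-05, 0.0009758768441897603], [0.0, 0.0, 0.0, 1.0]]
```

View pics/side0.png

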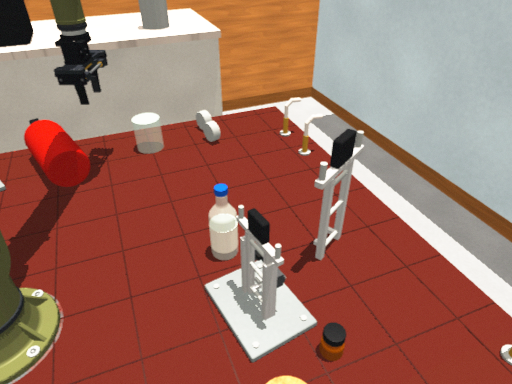

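View pics/top0.png

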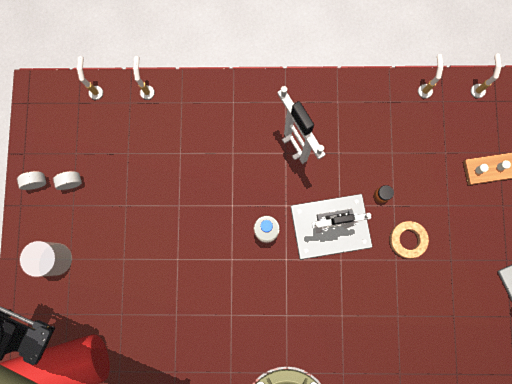

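The section stands on the stand: handle at about (258,226) in side and (343,217) in top. The larger look-alike stands alone at side (340,180). I'll measure from the depth next.

```bash
cat > h.py <<'E'
import numpy as np,cv2
def cloud(p):
    K=p["intrinsics"];z=p["range_z"].astype(float);v,u=np.mgrid[:384,:512]
    P=np.stack([(u-K[0,2])/K[0,0]*z,(v-K[1,2])/K[1,1]*z,z],-1)
    T=p["cam_to_world"];W=P@T[:3,:3].T+T[:3,3];W[z<=0]=np.nan;return W
E
python3 - <<'E'
import pickle,cv2,numpy as np
from h import *
o,d=pickle.load(open("s0.pkl","rb"))
for n,(c,r,w,h) in {"side":(195,185,130,165),"top":(280,185,100,80)}.items():
    f=d[n]["frame"][r:r+h,c:c+w]; s=min(800//w,600//h); cv2.imwrite(f"pics/{n}_crop.png",cv2.resize(f,None,fx=s,fy=s,interpolation=cv2.INTER_CUBIC))
for n in ["side","top"]:
    W=cloud(d[n]);f=d[n]["frame"].astype(int)
    roi=(np.hypot(W[...,0]-0.36,W[...,1]+0.12)<5)
    box=np.zeros((384,512),bool)
    if n=="side": box[185:355,200:320]=1
    else: box[185:262,285:380]=1
    Wt=W
    # plate
    m=box&(abs(W[...,2]-0.015)<0.006)&(f.min(-1)>110)
    P=W[m][:,:2].astype(np.float32)
    print(n,"plate",m.sum(),cv2.minAreaRect(P),np.median(W[m][:,2]))
    dark=box&(f.max(-1)<60)&(W[...,2]>0.19)
    Q=W[dark];print("handle",dark.sum(),np.nanmin(Q,0),np.nanmax(Q,0),np.nanmedian(Q,0),cv2.minAreaRect(Q[:,:2].astype(np.float32)))
    t=dark&(W[...,2]>np.nanmax(Q[:,2])-0.006);Q=W[t];print("top",t.sum(),Q.mean(0),cv2.minAreaRect(Q[:,:2].astype(np.float32)))
    dk=box&(f.max(-1)<80)&(W[...,2]<0.17)&(W[...,2]>0.04)
    Q=W[dk];print("dark low",dk.sum(),np.nanmin(Q,0),np.nanmax(Q,0),np.nanmedian(Q,0))
E
```

```text
side plate 4747 ((0.5026159286499023, -0.10594227910041809), (0.27386873960494995, 0.23836585879325867), 58.13887023925781) 0.013981797109851146
handle 499 [ 0.47963233 -0.15009152  0.19904788] [ 0.50096612 -0.10088817  0.24280363] [ 0.48700453 -0.13454309  0.2300069 ] ((0.489742636680603, -0.12516608834266663), (0.015131532214581966, 0.05023457109928131), 9.881616592407227)
top 184 [ 0.48956879 -0.12694321  0.24037818] ((0.48992493748664856, -0.12458854913711548), (0.014678006060421467, 0.049094948917627335), 9.400555610656738)
dark low 105 [ 0.48949564 -0.16583948  0.09724885] [ 0.52777046 -0.084065    0.16334805] [ 0.51356936 -0.16260634  0.11661598]
top plate 3063 ((0.49321943521499634, -0.1234433725476265), (0.15013553202152252, 0.20017296075820923), 9.52058219909668) 0.016122122795297678
handle 43 [ 0.48126814 -0.14206367  0.2159202 ] [ 0.5022766  -0.09814727  0.24564813] [ 0.486221   -0.11352511  0.23897301] ((0.49170351028442383, -0.1195981577038765), (0.015675215050578117, 0.04296732693910599), 9.798445701599121)
top 19 [ 0.48855104 -0.12108793  0.24264114] ((0.49168825149536133, -0.11934298276901245), (0.015600158832967281, 0.04137003794312477), 9.972538948059082)
dark low 36 [ 0.4918614  -0.25094527  0.04190234] [ 0.58873634 -0.07566258  0.15075637] [ 0.514566   -0.13950264  0.11328391]
```

```bash
ls pics
```

```text
side0.png
side_crop.png
top0.png
top_crop.png
wrist0.png
```

View pics/side_crop.png

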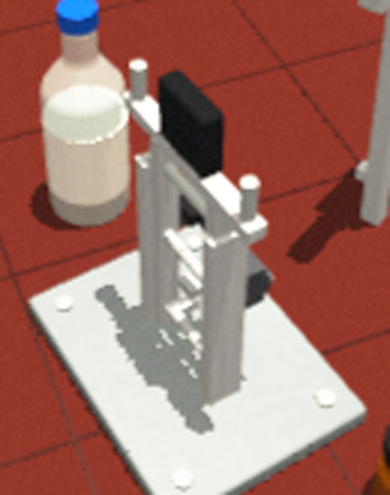

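View pics/top_crop.png

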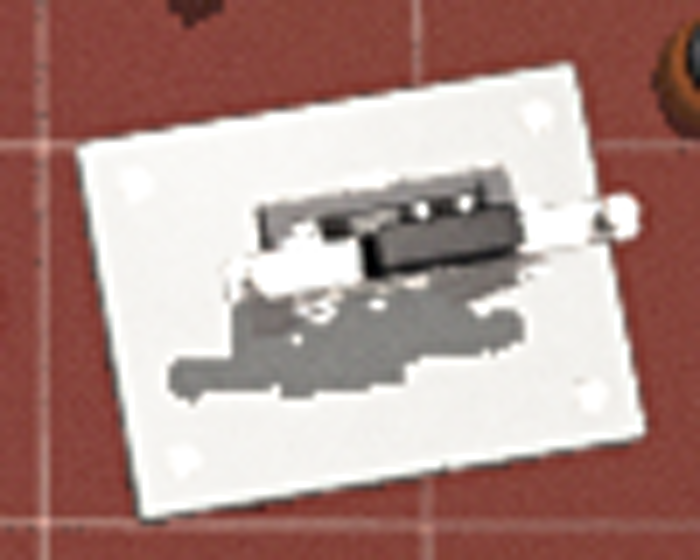

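```bash
python3 - <<'E'
import pickle,numpy as np
from h import *
from scipy.spatial.transform import Rotation as R
o,d=pickle.load(open("s0.pkl","rb"))
M=R.from_euler("xyz",o["tool_rot"],degrees=True).as_matrix();print(M.round(3))
z=M[:,2];a=np.degrees(np.arctan2(z[1],z[0]));print("jaw yaw",a,"turn to 9.5:",[9.5-a+k*180 for k in(-1,0,1)],"q7",o["qpos"][6])
for n in("side","top"):
    W=cloud(d[n]);f=d[n]["frame"].astype(int);m=(f[...,2]>180)&(f[...,1]<40)&(f[...,0]<40);print(n,m.sum(),np.nanmin(W[m],0),np.nanmax(W[m],0))
E
```

```text
[[-0.001 -0.921  0.39 ]
 [-0.002  0.39   0.921]
 [-1.    -0.    -0.002]]
jaw yaw 67.03697163279824 turn to 9.5: [np.float64(-237.53697163279824), np.float64(-57.53697163279824), np.float64(122.46302836720176)] q7 -3.2616945376416413
side 886 [ 0.02642553  0.49068158 -0.00178399] [0.20012242 0.81266868 0.12583794]Traceback (most recent call last):
  File "<stdin>", line 8, in <module>
    res = np.fmin.reduce(a, axis=axis, out=out, **kwargs)
ValueError: zero-size array to reduction operation fmin which has no identity
```

View pics/wrist0.png

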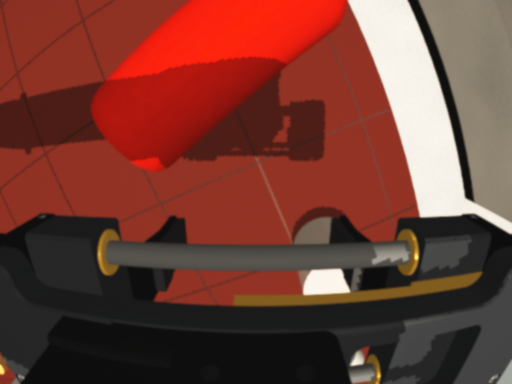

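The wrist view shows only a red cylinder, 126 mm high, beside the start pose. I go up and away from it, out around towards the stand.

Call:
{"fn": "servo_tool", "kwargs": {"rows": [0, 0, 40, 0, 0, 25, -10, 75, -5, 0, 60, -30, 85, -12, 0, 95, -50, 85, -19, 0, 130, -72, 85, -26, 0, 160, -100, 85, -33, 0, 185, -132, 85, -40, 0, 205, -168, 85, -47, 0, 220, -206, 85, -54, 0, 230, -246, 85, -57.5, 0]}}

```text
time_s: 1.43
tool_pos: [0.4851, 0.3504, 0.3182]
tool_rot: [-40.1, 90.0, -30.9]
force: [0.5, 0.5, 0.5]
grip_width: 0.0872
```

Call:
{"fn": "servo_tool", "kwargs": {"rows": [2, -40, 0, 0, 0, 4, -81, 0, 0, 0, 6, -122, 0, 0, 0, 6, -163, 0, 0, 0, 6, -204, 0, 0, 0, 6, -245, 0, 0, 0, 6, -286, 0, 0, 0, 6, -327, 0, 0, 0, 6, -368, 0, 0, 0, 6, -408, 0, 0, 0]}}

```text
time_s: 2.27
tool_pos: [0.4892, -0.0577, 0.319]
tool_rot: [17.9, 89.9, 27.4]
force: [0.9, -0.3, -1.0]
grip_width: 0.0869
```

Call:
{"fn": "servo_tool", "kwargs": {"rows": [0, -30, -10, 0, 0, 0, -55, -20, 0, 0, 0, -68, -30, 0, 0, 0, -68, -30, 0, 0, 0, -68, -30, 0, 0]}}

```text
time_s: 2.68
tool_pos: [0.4893, -0.1234, 0.2885]
tool_rot: [116.0, 90.0, 125.4]
force: [0.8, 0.5, -0.2]
grip_width: 0.0871
```

```bash
cat > meas.py <<'E'
import sys,pickle
from cell import *
from h import *
from scipy.spatial.transform import Rotation as R
tag=sys.argv[1]
o=get_obs();p=read_camera("wrist");cv2.imwrite(f"pics/wrist{tag}.png",p["frame"])
s=read_camera("side");cv2.imwrite(f"pics/side{tag}.png",s["frame"])
pickle.dump((o,p,s),open(f"m{tag}.pkl","wb"))
M=R.from_euler("xyz",o["tool_rot"],degrees=True).as_matrix()
print(o["time_s"],o["tool_pos"],M.round(4).tolist(),"yaw",np.degrees(np.arctan2(M[1,2],M[0,2])),o["force"],o["grip_width"])
K=p["intrinsics"];v,u=np.mgrid[:384,:512];x=u-K[0,2];y=v-K[1,2];r=np.hypot(x,y)+1e-9;t=r/K[0,0];z=p["range_z"].astype(float)
P=np.stack([np.tan(t)*x/r*z,np.tan(t)*y/r*z,z],-1);T=p["tool_from_camera"];W=(P@T[:3,:3].T+T[:3,3])@M.T+o["tool_pos"];W[z<=0]=np.nan
f=p["frame"].astype(int)
near=(np.hypot(W[...,0]-.49,W[...,1]+.124)<.05)&(W[...,2]>.236)&(W[...,2]<.25)
Q=W[near]
if len(Q)>10: print("handle top",len(Q),Q.mean(0),np.median(Q[:,2]),cv2.minAreaRect(Q[:,:2].astype(np.float32)))
E
python3 meas.py 1
```

```text
2.6833 [ 0.48931122 -0.12344754  0.28851645] [[-0.0005, -0.1643, 0.9864], [0.0007, 0.9864, 0.1643], [-1.0, 0.0008, -0.0004]] yaw 9.454207227107823 [ 0.79926391  0.47655666 -0.21766344] 0.08711152799874002
handle top 1465 [ 0.49094851 -0.12064362  0.24122519] 0.241348963966266 ((0.4913463890552521, -0.12207810580730438), (0.015615519136190414, 0.05026688426733017), 9.337499618530273)
```

View pics/wrist1.png

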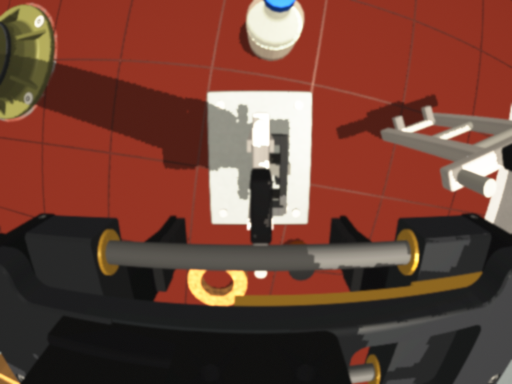

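Call:
{"fn": "servo_tool", "kwargs": {"rows": [1.5, 1, -20, 0, 0, 1.5, 1, -40, 0, 0, 1.5, 1, -55, 0, 0, 1.5, 1, -65, 0, 0, 1.5, 1, -71, 0, 0, 1.5, 1, -71, 0, 0]}}

```text
time_s: 3.28
tool_pos: [0.4909, -0.1214, 0.2169]
tool_rot: [169.0, 89.9, 178.6]
force: [0.2, 0.2, 1.1]
grip_width: 0.087
```

```bash
python3 meas.py 2
```

```text
3.2833 [ 0.49092936 -0.1214467   0.21692502] [[-0.0013, -0.1673, 0.9859], [0.0, 0.9859, 0.1673], [-1.0, 0.0002, -0.0013]] yaw 9.633042790736885 [0.18407656 0.22394511 1.10739018] 0.08704283773085925
handle top 1970 [ 0.48966941 -0.11656154  0.24133688] 0.24135409580226705 ((0.4892217516899109, -0.11925294995307922), (0.09573399275541306, 0.04405348747968674), 9.029056549072266)
```

View pics/wrist2.png

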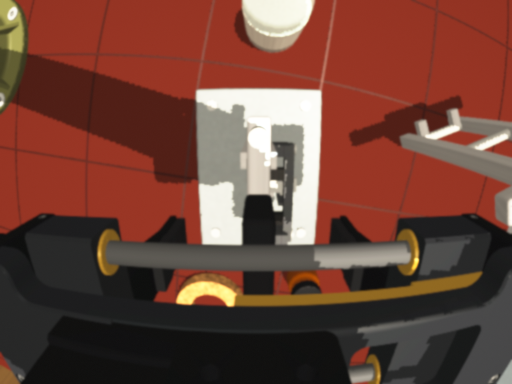

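View pics/side2.png

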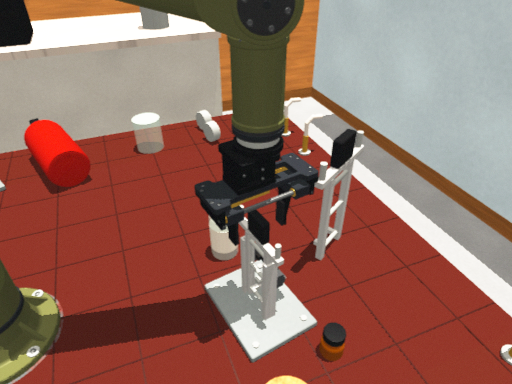

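The handle stands midway between the open fingers (around (258,218) in the wrist view). Closing gently.

Call:
{"fn": "servo_tool", "kwargs": {"rows": [0, 0, 0, 0, 0.5, 0, 0, 0, 0, 0.75, 0, 0, 0, 0, 0.85, 0, 0, 0, 0, 0.9, 0, 0, 0, 0, 0.9, 0, 0, 0, 0, 0.9, 0, 0, 0, 0, 0.9, 0, 0, 0, 0, 0.9], "force": 25}}

```text
time_s: 4.05
tool_pos: [0.4911, -0.1225, 0.2176]
tool_rot: [2.2, 90.0, 11.7]
force: [-0.1, -0.4, -0.1]
grip_width: 0.0419
```

Call:
{"fn": "servo_tool", "kwargs": {"rows": [0, 0, 0, 0, 0.9, 0, 0, 0, 0, 0.9, 0, 0, 0, 0, 0.9, 0, 0, 0, 0, 0.9, 0, 0, 0, 0, 0.9, 0, 0, 0, 0, 0.9, 0, 0, 0, 0, 0.9, 0, 0, 0, 0, 0.9]}}

```text
time_s: 4.72
tool_pos: [0.4912, -0.1225, 0.2176]
tool_rot: [-23.8, 90.0, -14.3]
force: [-0.7, 0.1, -1.5]
grip_width: 0.0157
```

Call:
{"fn": "servo_tool", "kwargs": {"rows": [0, 0, 1, 0, 0.9, 0, 0, 3, 0, 0.9, 0, 0, 6, 0, 0.9, 0, 0, 9, 0, 0.9, 0, 0, 12, 0, 0.9, 0, 0, 14, 0, 0.9, 0, 0, 15, 0, 0.9, 0, 0, 15, 0, 0.9]}}

```text
time_s: 5.38
tool_pos: [0.4913, -0.1225, 0.2329]
tool_rot: [-12.6, 90.0, -3.0]
force: [0.1, 1.0, -6.2]
grip_width: 0.0156
```

```bash
python3 meas.py 3; python3 - <<'E'
import pickle
from h import *
o,p,s=pickle.load(open("m3.pkl","rb"))
c,r,w,h=195,185,130,150
cv2.imwrite("pics/side3c.png",cv2.resize(s["frame"][r:r+h,c:c+w],None,fx=4,fy=4,interpolation=cv2.INTER_CUBIC))
o0,d=pickle.load(open("s0.pkl","rb"))
a=np.radians(9.5);c0=np.array([.4925,-.123])
for n in("side","top"):
    W=cloud(d[n]);f=d[n]["frame"].astype(int)
    q=W[...,:2]-c0;X=q[...,0]*np.cos(a)+q[...,1]*np.sin(a);Y=-q[...,0]*np.sin(a)+q[...,1]*np.cos(a)
    m=(X>.008)&(X<.06)&(abs(Y)<.06)&(W[...,2]>.03)&(W[...,2]<.2)
    for v,u in np.argwhere(m)[::4]: print(n,u,v,(1000*np.array([X[v,u],Y[v,u],W[v,u,2]])).round().astype(int),f[v,u])
E
```

```text
5.3833 [ 0.49127955 -0.12254368  0.23291294] [[0.0006, -0.1657, 0.9862], [-0.0, 0.9862, 0.1657], [-1.0, -0.0001, 0.0006]] yaw 9.539248086610801 [ 0.0536013   1.0118554  -6.17534685] 0.015613800798299951
handle top 664 [ 0.48871025 -0.10581322  0.24348209] 0.2436984072765479 ((0.4888196587562561, -0.10600567609071732), (0.03572573885321617, 0.01790144480764866), 7.804306983947754)
side 257 245 [ 25  44 124] [146 157 158]
side 253 250 [  9  34 127] [145 153 157]
side 254 251 [ 12  35 122] [115 119 122]
side 254 252 [ 12  35 119] [116 120 124]
side 253 253 [  8  33 120] [140 148 152]
side 257 253 [ 13  26 123] [50 49 52]
side 255 254 [  8  25 124] [61 60 60]
side 254 255 [ 13  37 108] [113 115 118]
side 258 255 [ 11  19 125] [51 55 55]
side 256 256 [  8  21 122] [27 26 24]
side 253 257 [  9  33 109] [144 150 153]
side 258 257 [  9  16 124] [26 28 26]
side 253 258 [  9  35 104] [141 147 153]
side 258 258 [ 10  16 120] [23 21 19]
side 262 258 [ 18  15 117] [38 38 38]
side 256 259 [17 35 97] [46 49 61]
side 260 259 [ 14  15 116] [95 98 95]
side 254 260 [13 36 96] [113 119 127]
side 259 260
[... 3518 characters left out ...]
]
top 331 215 [ 22   8 109] [107 107 113]
top 335 215 [22 -6 86] [156 164 169]
top 339 215 [ 19 -12 112] [167 171 175]
top 318 216 [ 24  43 128] [145 146 149]
top 322 216 [ 22  33 124] [126 131 136]
top 326 216 [ 21  23 127] [59 62 68]
top 330 216 [ 20  11 110] [141 144 151]
top 334 216 [20 -3 86] [160 166 171]
top 319 217 [ 21  41 127] [144 145 150]
top 327 217 [ 18  21 127] [47 48 52]
top 331 217 [19  5 83] [159 170 174]
top 319 218 [ 18  42 129] [143 145 153]
top 327 218 [ 15  22 126] [26 30 33]
top 317 219 [ 19  44 103] [77 81 82]
top 321 219 [ 12  42 165] [255 255 255]
top 326 219 [ 13  24 124] [148 153 155]
top 318 220 [ 14  45 125] [103 105 113]
top 322 220 [ 10  40 164] [253 253 253]
```

View pics/side3c.png

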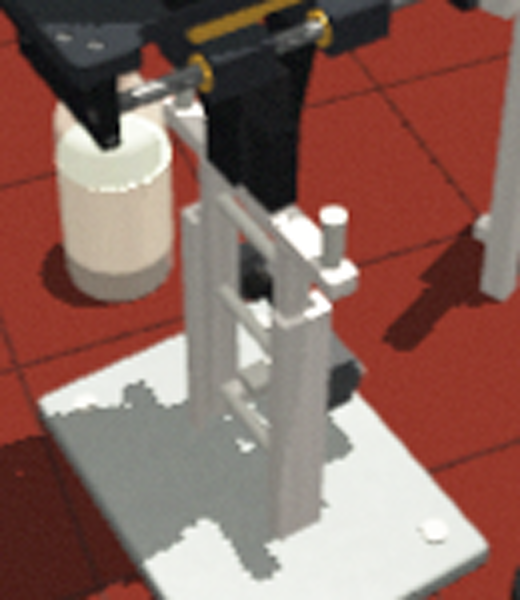

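Lifted 15 mm, load about 6 N. The pawl is visible behind the rungs at about (255,375) in the crop. Its top is at z≈84 mm, which puts the seat near 53 mm of lift, pawl fall-in near 63–69 and buffers near 76. I continue slowly.

Call:
{"fn": "servo_tool", "kwargs": {"rows": [0, 0, 2, 0, 0.9, 0, 0, 5, 0, 0.9, 0, 0, 8, 0, 0.9, 0, 0, 11, 0, 0.9, 0, 0, 14, 0, 0.9, 0, 0, 17, 0, 0.9, 0, 0, 19, 0, 0.9, 0, 0, 20, 0, 0.9, 0, 0, 20, 0, 0.9]}}

```text
time_s: 6.23
tool_pos: [0.4913, -0.1225, 0.2529]
tool_rot: [-7.6, 90.0, 1.9]
force: [0.8, -0.6, -4.9]
grip_width: 0.0161
```

Call:
{"fn": "servo_tool", "kwargs": {"rows": [0, 0, 1, 0, 0.9, 0, 0, 3, 0, 0.9, 0, 0, 5, 0, 0.9, 0, 0, 7, 0, 0.9, 0, 0, 9, 0, 0.9, 0, 0, 10, 0, 0.9, 0, 0, 10, 0, 0.9]}}

```text
time_s: 6.82
tool_pos: [0.4913, -0.1225, 0.2629]
tool_rot: [-11.3, 90.0, -1.7]
force: [-0.6, 0.3, -6.8]
grip_width: 0.0154
```

Call:
{"fn": "servo_tool", "kwargs": {"rows": [0, 0, 1, 0, 0.9, 0, 0, 3, 0, 0.9, 0, 0, 5, 0, 0.9, 0, 0, 7, 0, 0.9, 0, 0, 9, 0, 0.9, 0, 0, 10, 0, 0.9, 0, 0, 10, 0, 0.9]}}

```text
time_s: 7.4
tool_pos: [0.4913, -0.1225, 0.273]
tool_rot: [-11.9, 90.0, -2.4]
force: [0.2, -0.1, -6.4]
grip_width: 0.0156
```

```bash
cat > look.py <<'E'
import sys,pickle
from cell import *
from h import *
t=sys.argv[1];o=get_obs();print(o["time_s"],o["tool_pos"],o["force"])
s=read_camera("side");c,r,w,h=215,185,90,150
cv2.imwrite(f"pics/side{t}c.png",cv2.resize(s["frame"][r:r+h,c:c+w],None,fx=4,fy=4,interpolation=cv2.INTER_CUBIC))
pickle.dump(s,open(f"l{t}.pkl","wb"))
E
python3 look.py 4
```

```text
7.4 [ 0.49128068 -0.12254819  0.27295251] [ 0.22702629 -0.07282116 -6.3825567 ]
```

View pics/side4c.png

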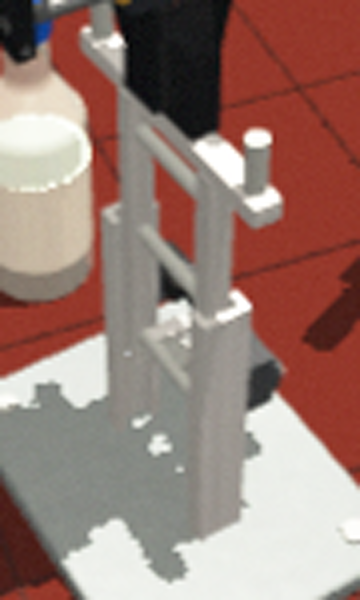

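Lift is 55 mm, and the pawl appears swung up behind the bottom rung at about (175,325).

Call:
{"fn": "servo_tool", "kwargs": {"rows": [0, 0, 1, 0, 0.9, 0, 0, 3, 0, 0.9, 0, 0, 5, 0, 0.9, 0, 0, 7, 0, 0.9, 0, 0, 8, 0, 0.9, 0, 0, 8, 0, 0.9]}}

```text
time_s: 7.95
tool_pos: [0.4913, -0.1226, 0.281]
tool_rot: [-13.7, 90.0, -4.1]
force: [0.5, -0.3, -6.5]
grip_width: 0.016
```

Call:
{"fn": "servo_tool", "kwargs": {"rows": [0, 0, 1, 0, 0.9, 0, 0, 2, 0, 0.9, 0, 0, 3, 0, 0.9, 0, 0, 4, 0, 0.9, 0, 0, 4, 0, 0.9]}}

```text
time_s: 8.37
tool_pos: [0.4913, -0.1225, 0.2849]
tool_rot: [-16.0, 90.0, -6.5]
force: [0.8, 0.5, -5.7]
grip_width: 0.016
```

```bash
python3 look.py 5
```

```text
8.3667 [ 0.49132497 -0.12252776  0.28486356] [ 0.81725742  0.47696855 -5.6737603 ]
```

View pics/side5c.png

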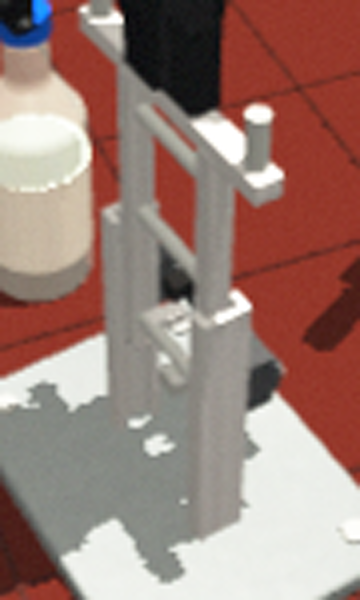

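Call:
{"fn": "servo_tool", "kwargs": {"rows": [0, 0, 1, 0, 0.9, 0, 0, 2, 0, 0.9, 0, 0, 2.5, 0, 0.9, 0, 0, 2.5, 0, 0.9]}}

```text
time_s: 8.75
tool_pos: [0.4912, -0.1225, 0.2873]
tool_rot: [-18.2, 90.0, -8.6]
force: [0.8, 0.2, -5.7]
grip_width: 0.0161
```

Call:
{"fn": "servo_tool", "kwargs": {"rows": [0, 0, 1, 0, 0.9, 0, 0, 2, 0, 0.9, 0, 0, 2.5, 0, 0.9, 0, 0, 2.5, 0, 0.9]}}

```text
time_s: 9.08
tool_pos: [0.4912, -0.1226, 0.2898]
tool_rot: [-19.3, 90.0, -9.8]
force: [0.2, -0.2, -6.1]
grip_width: 0.0158
```

```bash
python3 look.py 6
```

```text
9.0833 [ 0.49123878 -0.12255889  0.28977434] [ 0.21003043 -0.20072903 -6.13229192]
```

View pics/side6c.png

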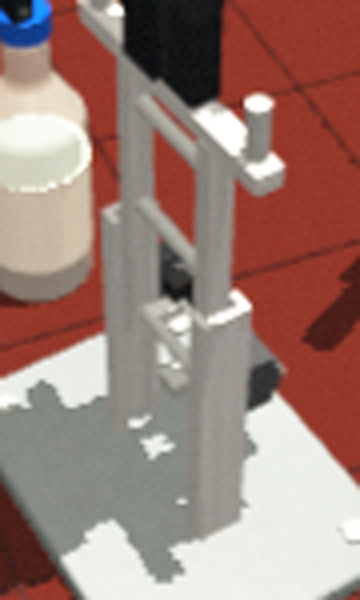

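The pawl is level again below the bottom rung, at about (173,380) in the crop, the same place as before the lift. Now lowering.

Call:
{"fn": "servo_tool", "kwargs": {"rows": [0, 0, -1, 0, 0.9, 0, 0, -3, 0, 0.9, 0, 0, -5, 0, 0.9, 0, 0, -7, 0, 0.9, 0, 0, -9, 0, 0.9, 0, 0, -10.5, 0, 0.9, 0, 0, -11.5, 0, 0.9, 0, 0, -12, 0, 0.9, 0, 0, -12, 0, 0.9]}}

```text
time_s: 9.88
tool_pos: [0.4911, -0.1225, 0.2775]
tool_rot: [-165.3, 90.0, -155.8]
force: [-0.3, -0.4, -5.2]
grip_width: 0.016
```

Call:
{"fn": "servo_tool", "kwargs": {"rows": [0, 0, -0.5, 0, 0.9, 0, 0, -1, 0, 0.9, 0, 0, -1.5, 0, 0.9, 0, 0, -2, 0, 0.9, 0, 0, -2, 0, 0.9]}}

```text
time_s: 10.3
tool_pos: [0.4911, -0.1225, 0.2755]
tool_rot: [169.7, 90.0, 179.2]
force: [-0.2, 0.2, -6.2]
grip_width: 0.0157
```

Call:
{"fn": "servo_tool", "kwargs": {"rows": [0, 0, -0.5, 0, 0.9, 0, 0, -1, 0, 0.9, 0, 0, -1.5, 0, 0.9, 0, 0, -1.5, 0, 0.9]}}

```text
time_s: 10.63
tool_pos: [0.4911, -0.1225, 0.274]
tool_rot: [-179.1, 90.0, -169.6]
force: [0.6, 0.3, -5.5]
grip_width: 0.0158
```

Call:
{"fn": "servo_tool", "kwargs": {"rows": [0, 0, -0.5, 0, 0.9, 0, 0, -1, 0, 0.9, 0, 0, -1.5, 0, 0.9, 0, 0, -1.5, 0, 0.9]}}

```text
time_s: 10.97
tool_pos: [0.4911, -0.1225, 0.2725]
tool_rot: [-179.8, 90.0, -170.3]
force: [-0.4, -0.9, -5.6]
grip_width: 0.0159
```

Call:
{"fn": "servo_tool", "kwargs": {"rows": [0, 0, -0.5, 0, 0.9, 0, 0, -1, 0, 0.9, 0, 0, -1, 0, 0.9]}}

```text
time_s: 11.22
tool_pos: [0.4911, -0.1225, 0.2715]
tool_rot: [-157.1, 90.0, -147.6]
force: [-0.3, 0.6, -5.6]
grip_width: 0.0154
```

Call:
{"fn": "servo_tool", "kwargs": {"rows": [0, 0, -0.5, 0, 0.9, 0, 0, -1, 0, 0.9, 0, 0, -1, 0, 0.9]}}

```text
time_s: 11.47
tool_pos: [0.4912, -0.1226, 0.2709]
tool_rot: [-7.3, 90.0, 2.3]
force: [-1.2, 0.3, -3.7]
grip_width: 0.0153
```

Call:
{"fn": "servo_tool", "kwargs": {"rows": [0, 0, -0.5, 0, 0.9, 0, 0, -0.5, 0, 0.9]}}

```text
time_s: 11.63
tool_pos: [0.4914, -0.1226, 0.2708]
tool_rot: [-7.4, 89.9, 2.2]
force: [-0.6, 0.5, 0.8]
grip_width: 0.0162
```

Call:
{"fn": "servo_tool", "kwargs": {"rows": [0, 0, -0.5, 0, 0.9, 0, 0, -0.5, 0, 0.9]}}

```text
time_s: 11.8
tool_pos: [0.4915, -0.1226, 0.2706]
tool_rot: [-8.4, 89.9, 1.2]
force: [-1.5, 0.9, 3.6]
grip_width: 0.0155
```

```bash
python3 look.py 7
```

```text
11.8 [ 0.49153547 -0.12263445  0.27062548] [-1.47831928  0.93390885  3.61195119]
```

View pics/side7c.png

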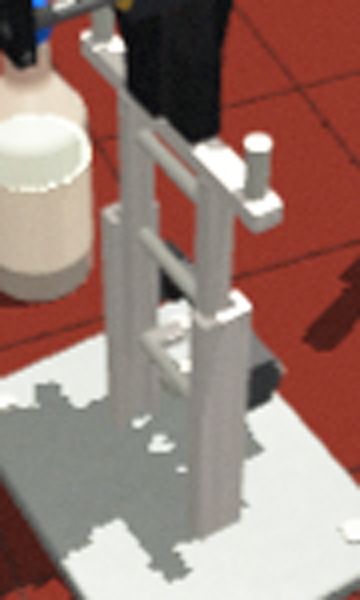

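Contact came at about 53 mm of lift, as predicted, and the load went from -6 to +3.6 N, so the rung rests on the pawl. I ease off the small push and open.

Call:
{"fn": "servo_tool", "kwargs": {"rows": [0, 0, 0.5, 0, 0.9, 0, 0, 0.5, 0, 0.9, 0, 0, 0.5, 0, 0.8, 0, 0, 0.5, 0, 0.75, 0, 0, 0.5, 0, 0.65, 0, 0, 0.5, 0, 0.5, 0, 0, 0.5, 0, 0.2, 0, 0, 0.5, 0, 0, 0, 0, 0.5, 0, 0, 0, 0, 0.5, 0, 0]}}

```text
time_s: 12.68
tool_pos: [0.4911, -0.1225, 0.27]
tool_rot: [-72.6, 90.0, -63.0]
force: [0.4, 0.1, 0.0]
grip_width: 0.0535
```

Call:
{"fn": "servo_tool", "kwargs": {"rows": [0, 0, 0, 0, 0, 0, 0, 0, 0, 0, 0, 0, 0, 0, 0, 0, 0, 0, 0, 0, 0, 0, 0, 0, 0, 0, 0, 0, 0, 0]}}

```text
time_s: 13.18
tool_pos: [0.4911, -0.1225, 0.2701]
tool_rot: [-25.0, 90.0, -15.5]
force: [-0.0, -0.1, -0.6]
grip_width: 0.0856
```

```bash
python3 look.py 8;python3 -c "
import cv2
from cell import *
cv2.imwrite('pics/w8.png',read_camera('wrist')['frame'])"
```

```text
13.1833 [ 0.49112808 -0.12250239  0.27010882] [-0.02252901 -0.1012419  -0.5961989 ]
```

View pics/side8c.png

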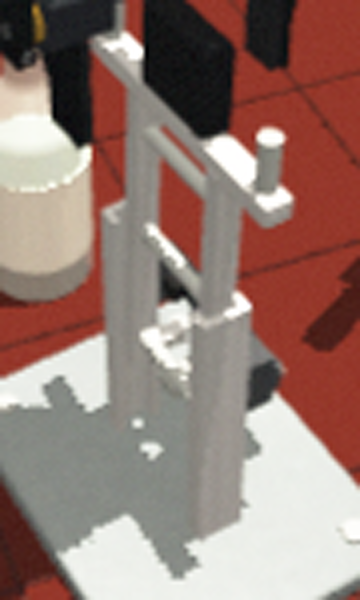

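View pics/w8.png

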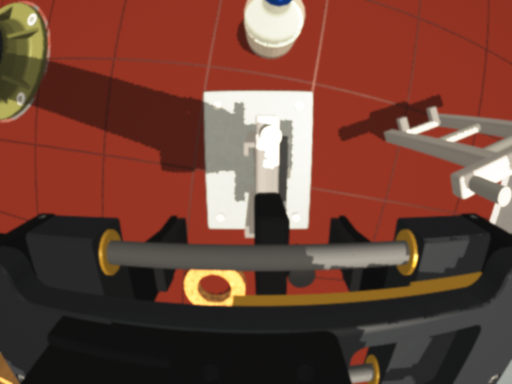

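The section stays up, leaning slightly within its play; the handle is clear of both fingers. Retreating upward.

Call:
{"fn": "servo_tool", "kwargs": {"rows": [2, 0, 6, 0, 0, 3, 0, 18, 0, 0, 3, 0, 35, 0, 0, 3, 0, 55, 0, 0, 3, 0, 75, 0, 0, 3, 0, 90, 0, 0, 3, 0, 95, 0, 0, 3, 0, 95, 0, 0, 3, 0, 95, 0, 0]}}

```text
time_s: 14.03
tool_pos: [0.4942, -0.1225, 0.365]
tool_rot: [-24.1, 90.0, -14.6]
force: [-0.5, 0.2, -0.3]
grip_width: 0.0871
```

```bash
python3 look.py 9; python3 - <<'E'
import pickle
from cell import *
from h import *
s=pickle.load(open("l9.pkl","rb"));cv2.imwrite("pics/side9.png",s["frame"])
W=cloud(s);f=s["frame"].astype(int)
b=np.zeros((384,512),bool);b[150:300,215:300]=1
m=b&(f.max(-1)<60)&(abs(W[...,2]-.28)<.025)&(np.hypot(W[...,0]-.495,W[...,1]+.124)<.05)
print(m.sum(),W[m].max(0),W[m].min(0))
print(get_obs()["force"])
E
```

```text
14.0333 [ 0.49418056 -0.12249315  0.36502603] [-0.51627115  0.16498218 -0.34942702]
573 [ 0.50746135 -0.1006885   0.29537527] [ 0.48539446 -0.14896432  0.25509534]
[ 0.00455077 -0.29441858  0.53452582]
```

View pics/side9.png

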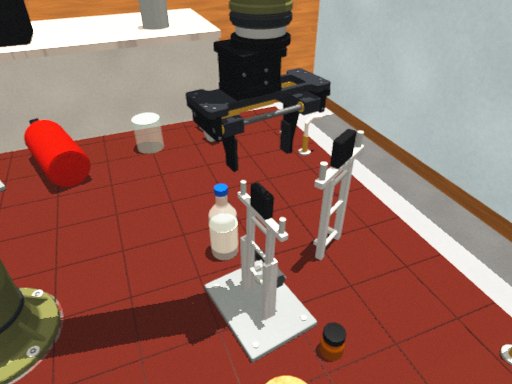

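View pics/side9c.png

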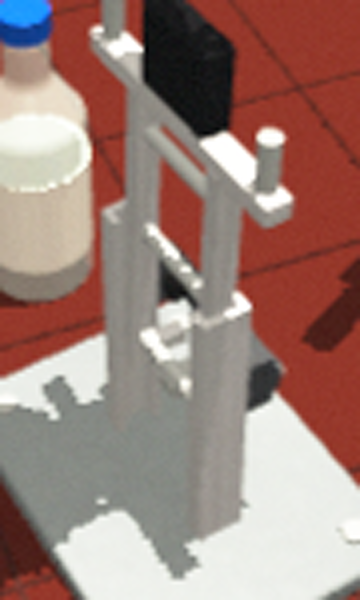

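The section holds on the catch: handle top at about z 0.295 against 0.242 parked. The gripper is well clear, and the bottle, jar and tall ladder haven't moved. Handing in.

```bash
python3 -c "
from cell import *
print(sign_off())"
```

```text
the job is handed in; nothing more can be done
None
```

The ladder section is raised, its bottom rung sits on the catch, and it stays up with the gripper clear. I handed the job in at about 14 s of the 40 s allowed.

- **Lift:** I gripped the small section's handle at 25 N and raised it about 72 mm. The camera then showed the pawl level again under the bottom rung. I stopped short of the buffers, so they were never touched.
- **Seating:** I lowered it in small steps until the rung met the pawl at about 53 mm of lift, matching my camera estimate. The wrist load went from about -6 N (carrying) to about +3.6 N (resting), and I eased that off before opening the gripper.
- **Last checks:** Before hand-in the handle top was at about z 0.295 m, against 0.242 m parked. The tool was about 80 mm above the handle, with wrist force near zero.
- **Surroundings:** The bottle, jar and larger ladder looked unmoved in the side view. The cork ring is mostly out of that view; I last saw it in the wrist picture just after release, apparently in place, but I did not measure it.
- **Lean:** When released, the section tilted slightly toward +x within its channel play and then stayed still. No check failed or disagreed.

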